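Clamp a tile coaster in the bench screw press

ROBOT

A 6-joint arm with a two-finger parallel gripper is mounted at the origin on the work surface. World frame = base frame: x ahead of the robot, y to its left, z up, the work surface at z = 0. Lengths are in m, angles in rad, forces in N, time in s.
With the tool pointing down it reaches from about 0.375 to 0.9 m from the base axis. Payload 3.1 kg.
Tool frame: the origin (TCP) lies between the finger pads; the fingertips stand robot.finger_overhang ahead of it and the grasp point (between the pads) lies 3 mm ahead of it (robot.finger_overhang is the distance from the TCP to the fingertips, in m); z points along the fingers, y is the line along which they close (so a half turn about z gives the same grasp; the last joint's range is limited). The gripper opens to 87 mm and grips with 3 to 60 N. Pads are 19 mm wide; open, the fingers measure 117 mm over their backs; the gripper's body (75 mm by 190 mm) begins 51 mm behind the grasp point.
Start: joints at [1.044, 0.527, 1.433, -0, 1.181, -0.178], TCP at [0.213, 0.588, 0.245] pointing down, gripper open.
Joint ranges: [-3.08, 3.08], [-0.75, 2.2], [0.22, 2.44], [-1.43, 4.57], [0, 2.65], [-2.85, 2.85]. Speed limits (rad/s): [2.79, 2.79, 3.14, 3.14, 3.14, 3.14].

INTERFACE

Orientations are given as a unit quaternion [x, y, z, w].
In Python, from rig import get_obs, vision, hand_in, nets, robot gives the robot as it stands.
- The arm moves only by the tool apply_moves, never from a script. Its argument "series" is a list of rows, each an object with "offset": the shift along the world's x, y, z in cm, a list of three; "rot": the turn, a rotation vector about the world's x, y, z in degrees, a list of three. A call has 1 to 20 rows; each row is the pose to reach, as a shift and turn from the pose commanded when the call began; what a row does not reach only later rows make up. A row lasts 1/10 s, in which the tool goes at most 50 mm and 8.59 degrees, less where a joint would pass 70% of its speed; a pose out of reach is approached as far as the arm can. A call with a gripper value outside its range is refused whole. "hand" is the opening, from 0 (shut) to 1 (fully open), set as the call begins (left out, the last holds). The fingers move at their own pace and stop on an object; "newtons" is the grip in N (left out, the last holds). Time passes only in rows, so rows that repeat a pose let the fingers close. It gives the time, the measured TCP pose, the force, the opening and the grip force at its end, in the units of the state.
- get_obs(): the state, without advancing time (a new reading comes with each control period).
- vision.camera(name): name is "side" or "top" or "wrist"; returns the picture (400x640x3 uint8, red, green, blue); there is no depth.
- vision.calibration(name): a dict with "K" (3x3 intrinsics, pixels), "k1" (the pictures are not rectified: a ray, as slopes to the right and down, at radius r is drawn at 1 + k1 r^2 times it, then the intrinsics apply), "R" (3x3) and "t" (3): a world point X has camera coordinates R X + t. Camera axes: x right, y down, z forward; pixel columns grow to the right and rows downward; lengths in m; the calibration is good to about 2 mm. A picture is of the moment at which its call begins: read the wrist's pose just before it. calibration takes no time and is no camera call; for the wrist camera it gives the pose at the moment of the call.
- hand_in(): hands the job in; it is judged then, once.
Trained networks look in the newest picture that a camera, given by its name, has taken for a name from the list of things; names that differ only in an ending like _2 or _b are one class to them, and where a whole thing is asked for, a point or a joint stands for the part that bears it (a point fixed in the world has none). Each returns a list of dicts, best first, with "conf" (0 to 1); they miss things now and then, are a little off and sometimes report something else, mostly with a low value. They report only what shows in the picture. A call takes as long as a camera call.
- nets.search_frame(camera, query): "centre" ([x, y, z] in m, in world coordinates, good to about 4 mm: the middle of the surface that is visible of it).
- nets.spot_point(camera, query): "centre" ([x, y, z] in m, in world coordinates, good to about 4 mm: a listed point, or the origin of a listed thing).
The state is a dict: "time": time; "q": joint angles; "joint_velocities": joint speeds; "joint_torque": joint torques, N m; "position": TCP position; "tool_rot": TCP orientation; "ft_force": force on the tool from outside, world axes, zero at the start; "moment": the same for the moment, N m; "grip_width": finger opening in m; "grip_force": force on a finger pad.
Only numpy, scipy, OpenCV 4.12 (cv2) and the standard library are available. Lean on these libraries where they do the work, as an engineer would, in place of code of your own. Each camera call takes 0.05 s, during which the arm holds its last target. There are 200 camera calls.

TASK

Slide open the glass panel over the rectangular tile coaster, lift the coaster out of the case, lay it flat (cork down) on the loading bed of the screw press and push it in under the raised pad until it is fully home against the back stop. Then wind the three-armed handle clockwise until the pad just touches the tile, add a quarter of a turn more, and leave it clamped like that. Do not overtighten at any time, and leave the round tin, the mug and the jar where they are.

Things in the scene. Friction and masses are not known exactly. Their poses are not given: they have to be found in the camera images.
- case: Fixed low wooden case, 182 (x) x 317 (y) x 64 mm high, under two sliding glass panels, a divider across its middle. Origin: centre of its underside. Left compartment at +y, right at -y, each 170 (x) x 150 mm (y) inside, floor 6 mm above the table. One holds the coaster, the other the round tin, each within 10 mm of a point 88 mm from the divider.
- left_panel (a joint): Travel (m) of the glass panel over the left (+y) compartment: 0 closed, 0.135 fully open, slid towards the case's -y, under the right panel. 158 mm long, 4 mm thick, top face 54 mm above the table. Moves at about 2 N and stays where left. Fully open it leaves 130 mm of the compartment's length clear.
- right_panel (a joint): Travel (m) of the glass panel over the right (-y) compartment: 0 closed, 0.135 fully open, slid towards the case's +y, over the left panel; top face 61 mm above the table, otherwise like the left panel.
- left_pull (a point): Centre of the top edge of the left panel's pull, an upright dark wooden bar standing on the panel at its outer (+y) end: 12 mm thick (case y), 90 mm long (case x), top 92 mm above the table. It can be pushed from its outer face. It moves with the panel; axes as the case.
- right_pull (a point): The same point of the right panel's pull, at that panel's outer (-y) end.
- coaster: Loose rectangular coaster: a ceramic tile on a cork base, 64 (x) x 104 (y) x 18 mm (z), about 0.3 kg, cork down. Origin: centre of its underside. In the case its y axis lies along the case's y, within about 10 degrees.
- round_tin: Loose round lidded metal tin, 84 mm across, 36 mm high, in the other compartment; leave it there. Origin: centre of its underside.
- press: Fixed screw press. Origin: on the table below the screw axis; x points away from the loading side. Bed top 24 mm above the table, from x = -0.245 m to the back stop. Guide strips 6 mm high leave a channel 116 mm wide (y) for the coaster's long side. Columns (20 mm) at y = +-0.085 m carry a crosshead 46 (x) x 205 mm (y), 122 to 152 mm above the table.
- handle (a joint): Angle (rad) of the three-armed handle, growing clockwise seen from above. Each clockwise turn lowers screw, handle and pad together by 24 mm. At 0 the pad's face is 40 mm above a coaster lying on the bed; it starts between 0 and 4. Stiff: about 6 N at 50 mm from the axis turns it, up to about 12 N when clamped; it stays where left.
- handle_hub (a point): Centre of the handle's hub (40 mm across, its top 15 mm above this point), on the screw axis, at the height of the arms' centre lines: 232 mm above the table when the handle reads 0, sinking with the screw.
- handle_arm (a point): Centre of the ball (22 mm) at the end of one of three like arms, 70 mm from the axis; the arms are level bars 14 mm thick, 120 degrees apart. A closed gripper put down between two arms can push an arm around.
- pad_face (a point): Centre of the underside of the round pressure pad, 64 mm across, 10 mm thick, that hangs sprung under the screw.
- pad (a joint): How far (m) the sprung pad is pushed up towards the screw: 0 while it hangs free; it grows only after the pad has met something, by 6 mm per quarter turn (spring about 5 N per mm). Past 10 mm is overtightened.
- mug: Loose white mug, 80 mm across, 92 mm high, standing on the table; a bystander. Origin: centre of its underside.
- jar: Loose amber jar, 72 mm across, 110 mm high, standing on the table; a bystander. Origin: centre of its underside.
- stop (a point): Middle of the back stop's front face, on the bed: at x = +0.0335 m in the press frame, 24 mm above the table. The stop is 10 mm high and crosses the whole channel. A coaster home against it, long side along the press's y, has its centre under the screw axis.

How it is judged:
By the outcome, as a careful person would: the job done as asked, in the order asked, and still so for the second after the job is handed in, with the robot touching nothing.
It also fails if it takes over 72 s, if anything falls off the work surface, if the arm or the gripper's body presses on something with over 40 N, if the wrist force passes 120 N, or if a joint passes its speed limit or range.

## Working session

There is one attempt and no reset: what is moved stays moved. The work goes in short steps, Python scripts to look and compute and a tool call to move; the robot and the scene stay as the last step left them, time stands still between calls to the robot, and variables do not carry over. Pictures are saved under pics/ and viewed, at most 10 in all, crops included, and the job is handed in when it is done.

Besides the shell and the picture viewer there is one more tool, called after "Call:" as name(argument=value, ...), one argument or row to a line, values as JSON. apply_moves: Moves the arm, as the interface text tells. Its arguments: {"type":"object","properties":{"series":{"type":"array"},"hand":{"type":"number"},"newtons":{"type":"number"}},"required":["series"]}

```bash
mkdir -p pics; ls
cat > look.py <<'E'
import cv2,numpy as np
from rig import *
def shot(cam,name):
    im=vision.camera(cam); cv2.imwrite(f'pics/{name}.png',im[:,:,::-1]); return im
def r(v,n=4): return np.round(v,n).tolist()
E
python3 - <<'E'
from look import *
print(robot.__dict__ if hasattr(robot,'__dict__') else dir(robot))
for c in ['top','side']:
    shot(c,c+'0')
    for q in ['case','left_pull','right_pull','coaster','round_tin','press','handle_hub','handle_arm','pad_face','mug','jar','stop']:
        print(c,q,[(round(d['conf'],2),r(d['centre'],3)) for d in nets.spot_point(c,q)[:4]])
print(get_obs())
a=cv2.imread('pics/top0.png');b=cv2.imread('pics/side0.png')
E
```

```text
pics
{}
top case [(0.3, [0.771, 0.185, -0.0])]
top left_pull [(0.75, [0.545, 0.364, 0.093])]
top right_pull [(0.85, [0.58, 0.08, 0.088])]
top coaster [(0.63, [0.53, -0.273, 0.065])]
top round_tin []
top press [(0.92, [0.528, -0.273, -0.001]), (0.6, [0.557, 0.223, -0.003])]
top handle_hub [(0.97, [0.528, -0.27, 0.218])]
top handle_arm [(0.66, [0.565, -0.214, 0.219]), (0.45, [0.772, 0.185, 0.002])]
top pad_face [(0.59, [0.532, -0.273, 0.067])]
top mug [(0.95, [0.728, 0.03, -0.0])]
top jar [(0.65, [0.767, 0.185, 0.001])]
top stop [(0.98, [0.532, -0.306, 0.023])]
side case [(0.95, [0.56, 0.223, 0.001])]
side left_pull []
side right_pull [(0.67, [0.582, 0.081, 0.095])]
side coaster []
side round_tin []
side press [(0.66, [0.528, -0.272, 0.001])]
side handle_hub [(0.7, [0.529, -0.271, 0.215])]
side handle_arm [(0.61, [0.57, -0.216, 0.216])]
side pad_face []
side mug [(0.9, [0.73, 0.036, -0.003])]
side jar [(0.77, [0.769, 0.187, -0.001]), (0.68, [0.531, -0.276, 0.0])]
side stop [(0.88, [0.526, -0.304, 0.022])]
{'time': 1.3, 'q': array([ 1.04451393e+00,  5.27490584e-01,  1.43270561e+00, -2.07902229e-06,
        1.18138209e+00, -1.78491449e-01]), 'joint_velocities': array([ 0.0002766 ,  0.00116081, -0.00064988, -0.00014073, -0.00169311,
       -0.00050432]), 'joint_torque': array([-1.74620868e-04, -4.40009522e+01, -1.76986384e+01,  6.34240173e-02,
        5.05677878e-02, -1.82211085e-05]), 'position': array([0.21297107, 0.58757375, 0.2445524 ]), 'tool_rot': array([1.73019986e-01, 9.84918314e-01, 6.41115139e-06, 3.38226069e-06]), 'ft_force': array([-0.29018673, -0.18390922, -0.40310739]), 'moment': array([ 0.04588778, -0.01033799,  0.03525482]), 'grip_force': 0.0, 'grip_width': 0.08719202225029256}
```

View pics/top0.png

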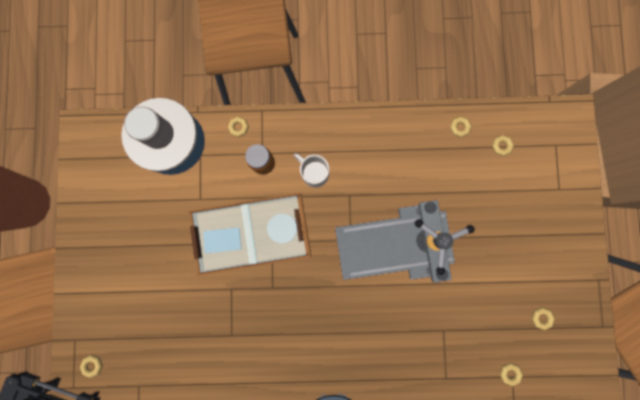

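View pics/side0.png

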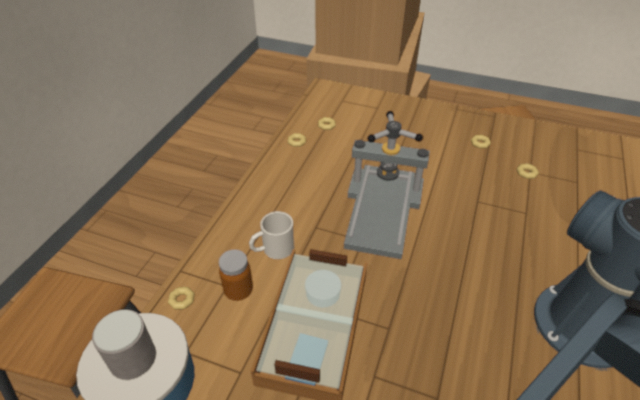

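```bash
python3 -c "
from rig import *
print([ (k,getattr(robot,k)) for k in dir(robot) if k[0]!='_'])
for c in ['top','side','wrist']: print(c,vision.calibration(c))"
```

```text
[('Unreachable', <class 'rig.Unreachable'>), ('finger_overhang', 0.022)]
top {'K': array([[406.93927761,   0.        , 324.64399426],
       [  0.        , 406.93927761, 202.01421075],
       [  0.        ,   0.        ,   1.        ]]), 'k1': 0.010257577836334287, 'R': array([[-0.02749254, -0.99958109, -0.00904483],
       [-0.99549365,  0.02819937, -0.0905383 ],
       [ 0.09075543,  0.00651494, -0.9958519 ]]), 't': array([0.0238627 , 0.64413526, 1.13756798])}
side {'K': array([[486.27653882,   0.        , 318.09166471],
       [  0.        , 486.27653882, 199.19170695],
       [  0.        ,   0.        ,   1.        ]]), 'k1': 0.019917486184956402, 'R': array([[-0.93562774, -0.35297949, -0.00249169],
       [-0.2439703 ,  0.65175095, -0.71812199],
       [ 0.25510629, -0.67128696, -0.69591279]]), 't': array([0.59329263, 0.28000048, 1.09994365])}
wrist {'K': array([[337.16732995,   0.        , 315.76878986],
       [  0.        , 337.16732995, 198.56132125],
       [  0.        ,   0.        ,   1.        ]]), 'k1': -0.06020311845044803, 'R': array([[ 3.42150653e-01,  9.39645007e-01, -4.37015929e-04],
       [ 9.00176927e-01, -3.27645790e-01,  2.86931587e-01],
       [ 2.69470647e-01, -9.85672218e-02, -9.57950976e-01]]), 't': array([-0.62431308, -0.03461562,  0.39144389])}
```

The top view shows the coaster (blue rectangle) in the left compartment at about (220,240), and the tin in the right one at (283,228). The press bed opens to the left in the image (towards +y), and its handle is at (443,241). The side view agrees.

Next I'll move to a hover point beyond the left pull and turn the tool.

Call:
apply_moves(
  series=[
    {"offset": [32,-18,3],"rot": [0,0,-63]},
    {"offset": [32,-18,3],"rot": [0,0,-63]},
    {"offset": [32,-18,3],"rot": [0,0,-63]},
    {"offset": [32,-18,3],"rot": [0,0,-63]},
    {"offset": [32,-18,3],"rot": [0,0,-63]},
    {"offset": [32,-18,3],"rot": [0,0,-63]},
    {"offset": [32,-18,3],"rot": [0,0,-63]},
    {"offset": [32,-18,3],"rot": [0,0,-63]},
    {"offset": [32,-18,3],"rot": [0,0,-63]},
    {"offset": [32,-18,3],"rot": [0,0,-63]},
  ],
  hand=0.5,
)

```text
time: 2.3
position: [0.5319, 0.4077, 0.2741]
tool_rot: [0.662, 0.75, -0.001, -0.001]
ft_force: [-0.3, 0.9, -0.7]
grip_width: 0.0439
grip_force: 0.0
```

Run:
```python
from look import *
o=get_obs();print(o['time'],r(o['position']),r(o['tool_rot']))
k=vision.calibration('wrist');print(r(-k['R'].T@k['t']),r(k['R'][2]))
shot('wrist','w1')
for q in ['case','left_pull','right_pull','coaster','round_tin']:
    print(q,[(round(d['conf'],2),r(d['centre'],3)) for d in nets.spot_point('wrist',q)[:3]])
```

```text
2.3 [0.5319, 0.4077, 0.2741] [0.6618, 0.7497, -0.0007, -0.0008]
[0.523, 0.4855, 0.4142] [0.0328, -0.2853, -0.9579]
case [(0.75, [0.562, 0.22, 0.002])]
left_pull [(0.83, [0.541, 0.367, 0.09])]
right_pull []
coaster []
round_tin []
```

View pics/w1.png

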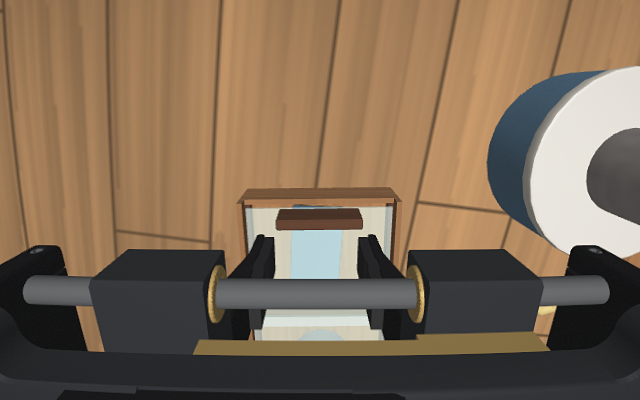

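The wrist view shows the left pull at (320,218) and the coaster under glass at (317,255). The case axis is aligned with the image. Next I'll go down behind the pull and push it along the case's -y.

Call:
apply_moves(
  series=[
    {"offset": [0.5,-0.4,-5]},
    {"offset": [0.5,-0.4,-10]},
    {"offset": [0.5,-0.4,-15]},
    {"offset": [0.5,-0.4,-18.7]},
    {"offset": [0.5,-0.4,-18.7]},
    {"offset": [0.7,-1.4,-18.7]},
    {"offset": [0.8,-2.4,-18.7]},
    {"offset": [1.0,-3.9,-18.7]},
    {"offset": [1.2,-5.4,-18.7]},
    {"offset": [1.4,-6.9,-18.7]},
    {"offset": [1.6,-8.4,-18.7]},
    {"offset": [1.8,-9.9,-18.7]},
    {"offset": [2.0,-11.4,-18.7]},
    {"offset": [2.2,-12.9,-18.7]},
    {"offset": [2.3,-13.9,-18.7]},
    {"offset": [2.4,-14.9,-18.7]},
    {"offset": [2.5,-15.4,-18.7]},
    {"offset": [2.5,-15.4,-18.7]},
  ],
)

```text
schema error: expected keys offset, rot
```

Call:
apply_moves(
  series=[
    {"offset": [0.5,-0.4,-5],"rot": [0,0,0]},
    {"offset": [0.5,-0.4,-10],"rot": [0,0,0]},
    {"offset": [0.5,-0.4,-15],"rot": [0,0,0]},
    {"offset": [0.5,-0.4,-18.7],"rot": [0,0,0]},
    {"offset": [0.5,-0.4,-18.7],"rot": [0,0,0]},
    {"offset": [0.7,-1.4,-18.7],"rot": [0,0,0]},
    {"offset": [0.8,-2.4,-18.7],"rot": [0,0,0]},
    {"offset": [1.0,-3.9,-18.7],"rot": [0,0,0]},
    {"offset": [1.2,-5.4,-18.7],"rot": [0,0,0]},
    {"offset": [1.4,-6.9,-18.7],"rot": [0,0,0]},
    {"offset": [1.6,-8.4,-18.7],"rot": [0,0,0]},
    {"offset": [1.8,-9.9,-18.7],"rot": [0,0,0]},
    {"offset": [2.0,-11.4,-18.7],"rot": [0,0,0]},
    {"offset": [2.2,-12.9,-18.7],"rot": [0,0,0]},
    {"offset": [2.3,-13.9,-18.7],"rot": [0,0,0]},
    {"offset": [2.4,-14.9,-18.7],"rot": [0,0,0]},
    {"offset": [2.5,-15.4,-18.7],"rot": [0,0,0]},
    {"offset": [2.5,-15.4,-18.7],"rot": [0,0,0]},
  ],
)

```text
time: 4.4
position: [0.5573, 0.2553, 0.0874]
tool_rot: [0.663, 0.749, 0.001, -0.002]
ft_force: [-0.6, 8.9, -0.7]
grip_width: 0.0434
grip_force: 4.2
```

Call:
apply_moves(
  series=[
    {"offset": [0.03,-0.2,0],"rot": [0,0,0]},
    {"offset": [0.05,-0.4,0],"rot": [0,0,0]},
    {"offset": [0.05,-0.4,0],"rot": [0,0,0]},
  ],
)

```text
time: 4.7
position: [0.5573, 0.2551, 0.0874]
tool_rot: [0.662, 0.749, 0.003, -0.003]
ft_force: [-1.8, 19.1, -0.7]
grip_width: 0.0436
grip_force: 9.5
```

Call:
apply_moves(
  series=[
    {"offset": [-0.2,1.6,0],"rot": [0,0,0]},
    {"offset": [-0.2,2,4],"rot": [0,0,0]},
    {"offset": [-0.9,4,8],"rot": [0,0,0]},
    {"offset": [-0.9,5.9,12],"rot": [0,0,0]},
    {"offset": [-0.9,5.9,16],"rot": [0,0,0]},
    {"offset": [-0.9,5.9,16],"rot": [0,0,0]},
    {"offset": [-0.9,5.9,16],"rot": [0,0,0]},
  ],
  hand=1,
)

```text
time: 5.4
position: [0.5491, 0.3083, 0.2482]
tool_rot: [0.662, 0.749, -0.0, 0.0]
ft_force: [0.3, -0.1, -0.8]
grip_width: 0.0855
grip_force: 0.0
```

```bash
cat >> look.py <<'E'
def unproj(cam,px,z,k=None):
    k=k or vision.calibration(cam)
    # rays: distorted = (1+k1 r^2)*true
    d=cv2.undistortPoints(np.array(px,float).reshape(-1,1,2),k['K'],np.array([k['k1'],0,0,0,0.])).reshape(-1,2)
    D=np.c_[d,np.ones(len(d))]@k['R']; C=-k['R'].T@k['t']
    return C+D*((z-C[2])/D[:,2])[:,None]
E
python3 - <<'E'
from look import *
o=get_obs();print(o['time'],r(o['position']),r(o['tool_rot']))
k=vision.calibration('wrist'); im=shot('wrist','w2')
for q in ['left_pull','coaster','case']:
    print(q,[(round(d['conf'],2),r(d['centre'],3)) for d in nets.spot_point('wrist',q)[:3]])
hsv=cv2.cvtColor(im,cv2.COLOR_RGB2HSV)
m=cv2.inRange(hsv,(85,40,120),(110,255,255))
cs=sorted(cv2.findContours(m,cv2.RETR_EXTERNAL,cv2.CHAIN_APPROX_NONE)[0],key=cv2.contourArea)[::-1][:2]
for c in cs:
    print(cv2.contourArea(c),cv2.boundingRect(c))
    P=unproj('wrist',c.reshape(-1,2),0.024,k)[:,:2]
    print(cv2.minAreaRect((P*1000).astype(np.float32)))
E
```

```text
5.4 [0.5491, 0.3083, 0.2482] [0.662, 0.7495, -0.0001, 0.0005]
left_pull [(0.97, [0.559, 0.242, 0.088]), (0.3, [0.768, 0.19, -0.001])]
coaster [(0.57, [0.548, 0.309, 0.001]), (0.15, [0.56, 0.223, 0.002])]
case [(0.91, [0.56, 0.222, 0.004])]
5069.5 (282, 125, 61, 94)
((544.2391967773438, 306.03375244140625), (62.870670318603516, 103.29434967041016), 4.4219489097595215)
```

View pics/w2.png

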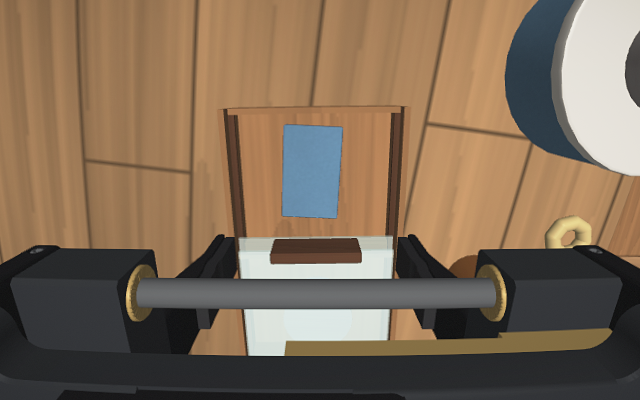

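The wrist view shows the panel open, with its edge at row 237. The coaster is clear at about (312,171). I measured it at (0.544, 0.306) with yaw 4.4° and size 63 x 103 mm, which matches the given size. Next I'll go down and grasp it.

Call:
apply_moves(
  series=[
    {"offset": [-0.5,-0.2,-5],"rot": [0,0,-2.7]},
    {"offset": [-0.5,-0.2,-10],"rot": [0,0,-2.7]},
    {"offset": [-0.5,-0.2,-15],"rot": [0,0,-2.7]},
    {"offset": [-0.5,-0.2,-19],"rot": [0,0,-2.7]},
    {"offset": [-0.5,-0.2,-21],"rot": [0,0,-2.7]},
    {"offset": [-0.5,-0.2,-21.7],"rot": [0,0,-2.7]},
    {"offset": [-0.5,-0.2,-21.7],"rot": [0,0,-2.7]},
  ],
)

```text
time: 6.3
position: [0.5427, 0.3056, 0.0294]
tool_rot: [0.68, 0.733, -0.002, -0.001]
ft_force: [-0.1, -0.8, 0.1]
grip_width: 0.0868
grip_force: 0.0
```

Call:
apply_moves(
  series=[
    {"offset": [0,0,0],"rot": [0,0,0]},
    {"offset": [0,0,0],"rot": [0,0,0]},
    {"offset": [0,0,0],"rot": [0,0,0]},
    {"offset": [0,0,0],"rot": [0,0,0]},
    {"offset": [0,0,0],"rot": [0,0,0]},
  ],
  hand=0,
  newtons=30,
)

```text
time: 6.8
position: [0.5444, 0.3065, 0.0304]
tool_rot: [0.68, 0.734, -0.0, -0.0]
ft_force: [-0.4, 0.4, -0.8]
grip_width: 0.0637
grip_force: 30.0
```

Grasp holds at 63.7 mm. Next I'll lift, carry and turn towards the press.

Call:
apply_moves(
  series=[
    {"offset": [0,0,2],"rot": [0,0,0]},
    {"offset": [0,0,6],"rot": [0,0,0]},
    {"offset": [0,0,11],"rot": [0,0,0]},
    {"offset": [0,0,16],"rot": [0,0,0]},
    {"offset": [-1.4,-4,19],"rot": [0,0,-8]},
    {"offset": [-1.4,-8,22],"rot": [0,0,-16]},
    {"offset": [-1.4,-12,25],"rot": [0,0,-24]},
    {"offset": [-1.4,-16,25],"rot": [0,0,-32]},
    {"offset": [-1.4,-20,25],"rot": [0,0,-40]},
    {"offset": [-1.4,-24,25],"rot": [0,0,-48]},
    {"offset": [-1.4,-28,25],"rot": [0,0,-56]},
    {"offset": [-1.4,-32,25],"rot": [0,0,-64]},
    {"offset": [-1.4,-36,25],"rot": [0,0,-72]},
    {"offset": [-1.4,-40,25],"rot": [0,0,-80]},
    {"offset": [-1.4,-43,25],"rot": [0,0,-88]},
    {"offset": [-1.4,-43,25],"rot": [0,0,-88]},
    {"offset": [-1.4,-43,25],"rot": [0,0,-88]},
    {"offset": [-1.4,-43,25],"rot": [0,0,-88]},
  ],
)

```text
time: 8.6
position: [0.5299, -0.1223, 0.2802]
tool_rot: [0.998, 0.056, -0.001, -0.001]
ft_force: [0.4, 0.2, -2.1]
grip_width: 0.0637
grip_force: 30.0
```

Run:
```python
from look import *
o=get_obs();print(o['time'],r(o['position']),r(o['tool_rot']),o['grip_width'])
k=vision.calibration('wrist'); im=shot('wrist','w3');print(repr(k))
for q in ['press','stop','handle_hub','handle_arm','pad_face','coaster']:
    print(q,[(round(d['conf'],2),r(d['centre'],3)) for d in nets.spot_point('wrist',q)[:3]])
```

```text
8.6 [0.5299, -0.1223, 0.2802] [0.9984, 0.0563, -0.0006, -0.0006] 0.06368444153912153
{'K': array([[337.16732995,   0.        , 315.76878986],
       [  0.        , 337.16732995, 198.56132125],
       [  0.        ,   0.        ,   1.        ]]), 'k1': -0.06020311845044803, 'R': array([[ 0.11103324, -0.99381617, -0.00101534],
       [-0.95145829, -0.10659582,  0.28872902],
       [-0.2870518 , -0.03109246, -0.95741032]]), 't': array([-0.1807489 ,  0.44608373,  0.57357635])}
press [(0.63, [0.528, -0.272, 0.005])]
stop []
handle_hub [(0.94, [0.526, -0.275, 0.22])]
handle_arm [(0.93, [0.576, -0.219, 0.219])]
pad_face [(0.67, [0.53, -0.266, 0.063])]
coaster [(0.86, [0.535, -0.119, 0.258])]
```

View pics/w3.png

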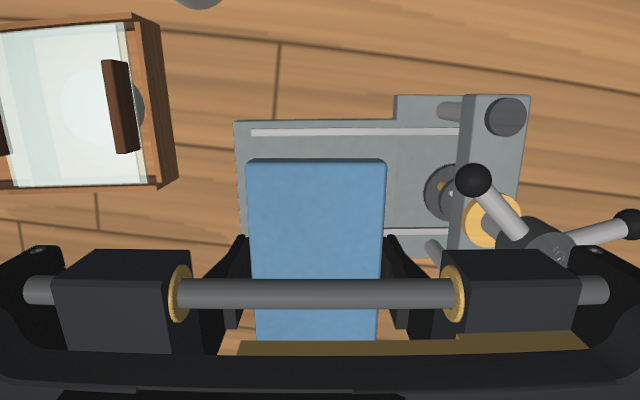

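The wrist view shows the held coaster. The far edge of the bed runs from (234,122) to (393,119), the far guide strip from (250,132) to (455,131), and the near strip along row 229. I'll fit the press yaw from the strip lines.

Run:
```python
from look import *
k=vision.calibration('wrist'); im=cv2.imread('pics/w3.png'); g=cv2.cvtColor(im,cv2.COLOR_BGR2GRAY).astype(float)
def line(cols,r0,r1,z,sgn):
    pts=[]
    for c in cols:
        d=np.diff(cv2.GaussianBlur(g,(3,3),0)[r0:r1,c])*sgn; i=int(d.argmax())
        if 0<i<len(d)-1:
            a,b,e=d[i-1:i+2]; i=i+0.5*(a-e)/(a-2*b+e)
        pts.append((c,r0+i+.5))
    P=unproj('wrist',pts,z,k)[:,:2]
    vx,vy,x0,y0=cv2.fitLine(P.astype(np.float32),cv2.DIST_HUBER,0,1e-5,1e-5).ravel()
    n=np.array([-vy,vx]); res=(P-[x0,y0])@n
    print('rows',r(pts[0],1),r(pts[-1],1),'yaw',np.degrees(np.arctan2(vy,vx)),'x at y=-.12,-.27:',[x0+(y-y0)*vx/vy for y in(-.12,-.27)],'res',np.abs(res).mean())
line(range(245,388,4),110,128,.024,-1); line(range(245,388,4),110,128,.024,1)
line(range(256,450,4),124,134,.030,1); line(range(256,450,4),128,142,.030,-1)
line(range(394,436,3),220,236,.030,1); line(range(394,436,3),220,236,.030,-1)
print(r(unproj('wrist',[(234,122)],.024,k)))
# left bed end x
pts=[]
```

```text
rows [245.0, 119.1] [385.0, 117.6] yaw -83.08101 x at y=-.12,-.27: [np.float32(0.5877413), np.float32(0.60594374)] res 6.509884036067144e-05
rows [245.0, 121.5] [385.0, 120.0] yaw -83.073296 x at y=-.12,-.27: [np.float32(0.5848404), np.float32(0.60306334)] res 6.323533107967613e-05
rows [256.0, 128.9] [448.0, 127.6] yaw -83.075584 x at y=-.12,-.27: [np.float32(0.5764008), np.float32(0.59461766)] res 0.00013934649668515675
rows [256.0, 135.8] [448.0, 134.5] yaw -83.12207 x at y=-.12,-.27: [np.float32(0.56874573), np.float32(0.5868391)] res 7.557566024700329e-05
rows [394.0, 228.6] [433.0, 228.4] yaw -83.50315 x at y=-.12,-.27: [np.float32(0.45243138), np.float32(0.46951336)] res 2.6413556105164657e-05
rows [394.0, 234.5] [433.0, 226.1] yaw -83.38426 x at y=-.12,-.27: [np.float32(0.45528874), np.float32(0.47268608)] res 0.0008061826095953005
[[0.5727, -0.0235, 0.024]]
```

Run:
```python
from look import *
k=vision.calibration('wrist'); im=cv2.imread('pics/w3.png')
hsv=cv2.cvtColor(im,cv2.COLOR_BGR2HSV)
m=cv2.inRange(hsv,(95,70,90),(115,255,255)); ys,xs=np.nonzero(m)
print(xs.min(),xs.max(),ys.min())
rows=[np.nonzero(m[:,c])[0].min() for c in range(258,376,4)]
P=unproj('wrist',[(c,q) for c,q in zip(range(258,376,4),rows)],.2737,k)[:,:2]
o=np.array([.5299,-.1223]);ex=np.array([.1124,-.9937]);ey=np.array([.9937,.1124])
print(rows[::5],r(((P-o)@ey)[::4]))
```

```text
245 386 162
[np.int64(162), np.int64(162), np.int64(162), np.int64(162), np.int64(162), np.int64(162)] [0.0528, 0.0528, 0.0528, 0.0528, 0.0528, 0.0528, 0.0527, 0.0527]
```

The coaster is centred in the grip, with its edge 52.8 mm from the TCP against the 52 mm expected. The press axis yaw is -83.1° and the channel is 116.5 mm wide, as given. Next I'll lay the coaster on the bed.

Call:
apply_moves(
  series=[
    {"offset": [-1,1,-4],"rot": [0,0,0.4]},
    {"offset": [-2.2,2.4,-8],"rot": [0,0,0.4]},
    {"offset": [-2.2,2.4,-13],"rot": [0,0,0.4]},
    {"offset": [-2.2,2.4,-18],"rot": [0,0,0.4]},
    {"offset": [-2.2,2.4,-21],"rot": [0,0,0.4]},
    {"offset": [-2.2,2.4,-22.2],"rot": [0,0,0.4]},
    {"offset": [-2.2,2.4,-22.6],"rot": [0,0,0.4]},
    {"offset": [-2.2,2.4,-23],"rot": [0,0,0.4]},
    {"offset": [-2.2,2.4,-23],"rot": [0,0,0.4]},
  ],
)

```text
time: 9.85
position: [0.5096, -0.0998, 0.0516]
tool_rot: [0.998, 0.059, 0.001, 0.001]
ft_force: [-0.6, -0.1, -1.9]
grip_width: 0.0635
grip_force: 30.0
```

Call:
apply_moves(
  series=[
    {"offset": [0,0,0],"rot": [0,0,0]},
    {"offset": [0,0,-0.1],"rot": [0,0,0]},
    {"offset": [0,0,-0.1],"rot": [0,0,0]},
  ],
)

```text
time: 10.15
position: [0.5089, -0.0996, 0.0503]
tool_rot: [0.998, 0.059, 0.001, 0.0]
ft_force: [0.0, 0.4, -1.9]
grip_width: 0.0639
grip_force: 30.0
```

Call:
apply_moves(
  series=[
    {"offset": [0,0,-0.1],"rot": [0,0,0]},
    {"offset": [0,0,-0.2],"rot": [0,0,0]},
    {"offset": [0,0,-0.2],"rot": [0,0,0]},
  ],
)

```text
time: 10.45
position: [0.5087, -0.0995, 0.0484]
tool_rot: [0.998, 0.059, 0.0, 0.0]
ft_force: [-0.9, 0.7, 4.7]
grip_width: 0.0639
grip_force: 30.0
```

Contact with the bed is confirmed at +4.7 N. Next I'll release, back off and turn for the push.

Call:
apply_moves(
  series=[
    {"offset": [0,0,0],"rot": [0,0,0]},
    {"offset": [0,0,0],"rot": [0,0,0]},
    {"offset": [0,0,0],"rot": [0,0,0]},
    {"offset": [0,0,0],"rot": [0,0,0]},
    {"offset": [0,0,3],"rot": [0,0,0]},
    {"offset": [0,2,7],"rot": [0,0,0]},
    {"offset": [-0.5,5,10],"rot": [0,0,8]},
    {"offset": [-1,7.6,11],"rot": [0,0,16]},
    {"offset": [-1,7.6,11],"rot": [0,0,24]},
    {"offset": [-1,7.6,11],"rot": [0,0,32]},
    {"offset": [-1,7.6,11],"rot": [0,0,40]},
    {"offset": [-1,7.6,11],"rot": [0,0,48]},
    {"offset": [-1,7.6,11],"rot": [0,0,56]},
    {"offset": [-1,7.6,11],"rot": [0,0,64]},
    {"offset": [-1,7.6,11],"rot": [0,0,72]},
    {"offset": [-1,7.6,11],"rot": [0,0,80]},
    {"offset": [-1,7.6,11],"rot": [0,0,88]},
    {"offset": [-1,7.6,11],"rot": [0,0,90]},
    {"offset": [-1,7.6,11],"rot": [0,0,90]},
  ],
  hand=1,
)

```text
time: 12.35
position: [0.4983, -0.0234, 0.1574]
tool_rot: [0.664, 0.748, -0.0, -0.0]
ft_force: [0.3, -0.1, -0.2]
grip_width: 0.087
grip_force: 0.0
```

Call:
apply_moves(
  series=[
    {"offset": [0,0,0],"rot": [-8,-1,0]},
    {"offset": [0,0,0],"rot": [-16,-2,0]},
    {"offset": [0,0,0],"rot": [-24,-3,0]},
    {"offset": [0,0,0],"rot": [-29.8,-3.6,0]},
    {"offset": [0,0,0],"rot": [-29.8,-3.6,0]},
    {"offset": [0,0,0],"rot": [-29.8,-3.6,0]},
  ],
  hand=0.6,
)

```text
time: 12.95
position: [0.4983, -0.0228, 0.1571]
tool_rot: [0.641, 0.723, -0.171, 0.193]
ft_force: [0.1, 0.7, 0.1]
grip_width: 0.0542
grip_force: 0.0
```

Run:
```python
from look import *
from scipy.spatial.transform import Rotation as Ro
o=get_obs();print(o['time'],r(o['position']),r(Ro.from_quat(o['tool_rot']).as_matrix(),3),r(o['q'],2))
k=vision.calibration('wrist'); im=shot('wrist','w4')
hsv=cv2.cvtColor(im,cv2.COLOR_RGB2HSV)
m=cv2.inRange(hsv,(95,70,90),(115,255,255))
c=max(cv2.findContours(m,cv2.RETR_EXTERNAL,cv2.CHAIN_APPROX_NONE)[0],key=cv2.contourArea)
print(cv2.boundingRect(c)); P=unproj('wrist',c.reshape(-1,2),0.042,k)[:,:2]
print(cv2.minAreaRect((P*1000).astype(np.float32)))
shot('side','s4'); t=shot('top','t4')
for cam in ['top','side']: print([(round(d['conf'],2),r(d['centre'],3)) for d in nets.spot_point(cam,'coaster')[:3]])
c=cv2.resize(cv2.imread('pics/top0.png')[180:300,320:500],None,fx=2,fy=2)
```

```text
12.95 [0.4983, -0.0228, 0.1571] [[-0.104, 0.993, 0.059], [0.861, 0.119, -0.495], [-0.498, -0.0, -0.867]] [0.01, 0.56, 1.87, -0.75, 0.81, 0.45]
(253, 169, 128, 58)
((507.8279724121094, -94.8147201538086), (102.83252716064453, 70.8400650024414), 6.80454158782959)
[(0.7, [0.506, -0.1, 0.024])]
[(0.85, [0.512, -0.097, 0.026])]
```

(That was the initial side view again, so it showed nothing new.) The coaster measures as lying on the bed at yaw 6.8°, against 6.9° for the press, and centred in the channel to about 1 mm. Next I'll lower and push.

Call:
apply_moves(
  series=[
    {"offset": [0,0,-5],"rot": [0,0,0]},
    {"offset": [0,0,-9.5],"rot": [0,0,0]},
    {"offset": [0,0,-10.6],"rot": [0,0,0]},
    {"offset": [0,0,-10.6],"rot": [0,0,0]},
    {"offset": [0.2,-1.5,-10.6],"rot": [0,0,0]},
    {"offset": [0.3,-2.5,-10.6],"rot": [0,0,0]},
    {"offset": [0.5,-4,-10.6],"rot": [0,0,0]},
    {"offset": [0.7,-5.5,-10.6],"rot": [0,0,0]},
    {"offset": [0.8,-7,-10.6],"rot": [0,0,0]},
    {"offset": [1.0,-8.5,-10.6],"rot": [0,0,0]},
    {"offset": [1.2,-10,-10.6],"rot": [0,0,0]},
    {"offset": [1.4,-11.5,-10.6],"rot": [0,0,0]},
    {"offset": [1.6,-13,-10.6],"rot": [0,0,0]},
    {"offset": [1.75,-14.5,-10.6],"rot": [0,0,0]},
    {"offset": [1.9,-16,-10.6],"rot": [0,0,0]},
    {"offset": [2.1,-17.5,-10.6],"rot": [0,0,0]},
    {"offset": [2.2,-18.3,-10.6],"rot": [0,0,0]},
    {"offset": [2.2,-18.3,-10.6],"rot": [0,0,0]},
  ],
)

```text
time: 15.0
position: [0.5206, -0.208, 0.0515]
tool_rot: [0.642, 0.721, -0.172, 0.194]
ft_force: [-0.2, 1.0, 0.1]
grip_width: 0.0524
grip_force: 0.0
```

Call:
apply_moves(
  series=[
    {"offset": [0.06,-0.5,0],"rot": [0,0,0]},
    {"offset": [0.12,-1,0],"rot": [0,0,0]},
    {"offset": [0.16,-1.3,0],"rot": [0,0,0]},
    {"offset": [0.16,-1.3,0],"rot": [0,0,0]},
  ],
)

```text
time: 15.4
position: [0.5221, -0.2196, 0.0515]
tool_rot: [0.641, 0.722, -0.172, 0.194]
ft_force: [-0.7, 0.9, -0.7]
grip_width: 0.052
grip_force: 0.1
```

Call:
apply_moves(
  series=[
    {"offset": [0.03,-0.25,0],"rot": [0,0,0]},
    {"offset": [0.06,-0.5,0],"rot": [0,0,0]},
    {"offset": [0.06,-0.5,0],"rot": [0,0,0]},
  ],
)

```text
time: 15.7
position: [0.5221, -0.2221, 0.0512]
tool_rot: [0.641, 0.723, -0.17, 0.193]
ft_force: [-1.0, 9.3, 2.9]
grip_width: 0.0522
grip_force: 4.9
```

Force rises to 9.3 N where the stop was expected. One small extra push to square it, then I'll back off and look.

Call:
apply_moves(
  series=[
    {"offset": [0.03,-0.2,0],"rot": [0,0,0]},
    {"offset": [0.03,-0.2,0],"rot": [0,0,0]},
  ],
)

```text
time: 15.9
position: [0.5221, -0.2224, 0.0512]
tool_rot: [0.641, 0.723, -0.169, 0.193]
ft_force: [-2.6, 15.8, 7.2]
grip_width: 0.0523
grip_force: 8.1
```

Call:
apply_moves(
  series=[
    {"offset": [-0.3,2,0],"rot": [0,0,0]},
    {"offset": [-0.8,7,2],"rot": [0,0,0]},
    {"offset": [-1,11,6],"rot": [8,1,0]},
    {"offset": [-1,11,11],"rot": [16,2,0]},
    {"offset": [-1,11,16],"rot": [24,3,0]},
    {"offset": [-1,11,21],"rot": [29.8,3.6,0]},
    {"offset": [-1,11,24],"rot": [29.8,3.6,0]},
    {"offset": [-1,11,24],"rot": [29.8,3.6,0]},
    {"offset": [-1,11,24],"rot": [29.8,3.6,0]},
  ],
  hand=0,
)

```text
time: 16.8
position: [0.5161, -0.1189, 0.2982]
tool_rot: [0.665, 0.747, 0.002, 0.006]
ft_force: [0.7, -0.1, -0.1]
grip_width: 0.0005
grip_force: 0.0
```

Run:
```python
from look import *
o=get_obs();print(o['time'],r(o['position']),r(o['tool_rot']))
for cam in ['wrist','side','top']:
    shot(cam,cam+'5')
    for q in ['coaster','handle_hub','handle_arm','pad_face','stop']: print(cam,q,[(round(d['conf'],2),r(d['centre'],3)) for d in nets.spot_point(cam,q)[:3]])
a=cv2.imread('pics/side5.png')[90:270,310:470]; b=cv2.imread('pics/top5.png')[180:300,320:490]; 
A=cv2.resize(a,(530,596),interpolation=3)
B=cv2.resize(b,(270,190),interpolation=3)
W=cv2.resize(cv2.imread('pics/wrist5.png'),(270,169))
C=np.zeros((596,800,3),np.uint8); C[:,:530]=A; C[:190,530:]=B; C[200:369,530:]=W
cv2.imwrite('pics/mix5.png',C)
```

```text
16.8 [0.5161, -0.1189, 0.2982] [0.6648, 0.747, 0.002, 0.0063]
wrist coaster []
wrist handle_hub []
wrist handle_arm []
wrist pad_face []
wrist stop []
side coaster [(0.78, [0.527, -0.274, 0.024]), (0.34, [0.529, -0.27, 0.069])]
side handle_hub [(0.62, [0.529, -0.269, 0.218])]
side handle_arm [(0.52, [0.571, -0.217, 0.214]), (0.32, [0.557, 0.239, 0.092])]
side pad_face [(0.79, [0.526, -0.27, 0.066])]
side stop [(0.7, [0.571, -0.218, 0.216]), (0.55, [0.528, -0.306, 0.023])]
top coaster [(0.41, [0.528, -0.277, 0.023])]
top handle_hub [(0.61, [0.584, 0.08, 0.089]), (0.37, [0.562, 0.238, 0.094])]
top handle_arm [(0.88, [0.566, -0.216, 0.218]), (0.26, [0.558, 0.221, -0.004])]
top pad_face [(0.58, [0.53, -0.271, 0.0])]
top stop []
```

View pics/mix5.png

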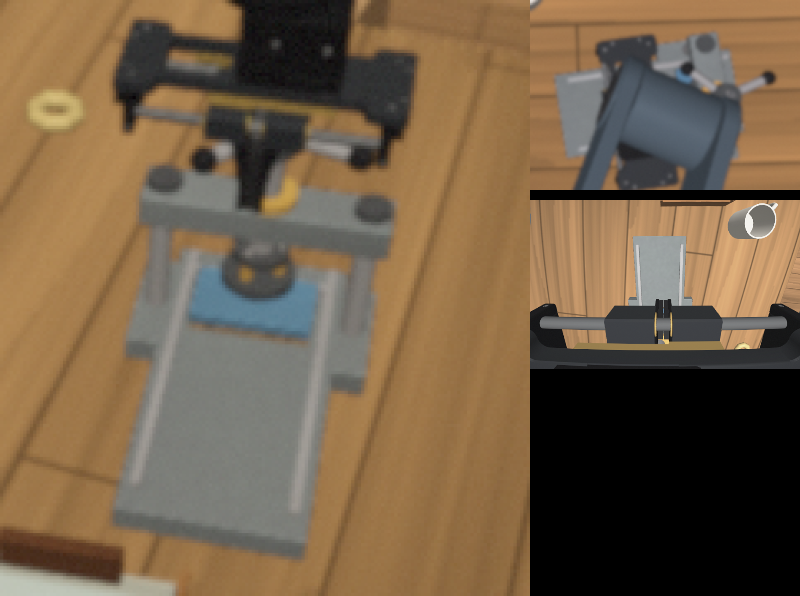

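The side crop shows the coaster square between the strips and under the pad, and the nets put its centre at (0.527,-0.274), so it is home. One arm stands at about 52° from the hub. Next I'll gauge the hub's height by touching its top lightly, since 1 mm of height is 15° of turn.

Call:
apply_moves(
  series=[
    {"offset": [0.4,-4,0],"rot": [0,0,0]},
    {"offset": [0.8,-8,0],"rot": [0,0,0]},
    {"offset": [1.2,-12,0],"rot": [0,0,0]},
    {"offset": [1.5,-15.5,0],"rot": [0,0,0]},
    {"offset": [1.5,-15.5,-2],"rot": [0,0,0]},
    {"offset": [1.5,-15.5,-2.9],"rot": [0,0,0]},
    {"offset": [1.5,-15.5,-2.9],"rot": [0,0,0]},
    {"offset": [1.5,-15.5,-2.9],"rot": [0,0,0]},
  ],
)

```text
time: 18.5
position: [0.528, -0.2706, 0.2626]
tool_rot: [0.664, 0.748, 0.0, -0.0]
ft_force: [-0.7, 0.4, -0.4]
grip_width: 0.0004
grip_force: 0.0
```

Call:
apply_moves(
  series=[
    {"offset": [0,0,-0.2],"rot": [0,0,0]},
    {"offset": [0,0,-0.4],"rot": [0,0,0]},
    {"offset": [0,0,-0.4],"rot": [0,0,0]},
  ],
)

```text
time: 18.8
position: [0.5281, -0.271, 0.2588]
tool_rot: [0.664, 0.748, -0.0, 0.0]
ft_force: [-1.1, -0.1, -0.1]
grip_width: 0.0001
grip_force: 0.0
```

Call:
apply_moves(
  series=[
    {"offset": [0,0,-0.15],"rot": [0,0,0]},
    {"offset": [0,0,-0.3],"rot": [0,0,0]},
    {"offset": [0,0,-0.3],"rot": [0,0,0]},
  ],
)

```text
time: 19.1
position: [0.5279, -0.2713, 0.2553]
tool_rot: [0.664, 0.748, -0.0, -0.0]
ft_force: [-0.1, 0.5, -0.9]
grip_width: 0.0004
grip_force: 0.0
```

Call:
apply_moves(
  series=[
    {"offset": [0,0,-0.15],"rot": [0,0,0]},
    {"offset": [0,0,-0.3],"rot": [0,0,0]},
    {"offset": [0,0,-0.3],"rot": [0,0,0]},
  ],
)

```text
time: 19.4
position: [0.5281, -0.2715, 0.2544]
tool_rot: [0.664, 0.748, -0.0, 0.001]
ft_force: [-1.1, 0.9, 9.3]
grip_width: 0.0001
grip_force: 4.3
```

The hub top touches at tip z 0.2324, so the hub is at 0.2174. The pad should therefore meet the tile after about 381°, and the total turn is about 471°. Next I'll insert the closed fingers between the arms.

Call:
apply_moves(
  series=[
    {"offset": [0,0,1.5],"rot": [0,0,0]},
    {"offset": [-0.9,2,1.5],"rot": [0,0,0]},
    {"offset": [-1.65,4,1.5],"rot": [0,0,0]},
    {"offset": [-1.65,4,0],"rot": [0,0,0]},
    {"offset": [-1.65,4,-2],"rot": [0,0,0]},
    {"offset": [-1.65,4,-2.6],"rot": [0,0,0]},
    {"offset": [-1.65,4,-2.6],"rot": [0,0,0]},
    {"offset": [-1.65,4,-2.6],"rot": [0,0,0]},
  ],
)

```text
time: 20.2
position: [0.5119, -0.2318, 0.227]
tool_rot: [0.664, 0.748, 0.0, 0.0]
ft_force: [0.5, -0.6, 0.3]
grip_width: 0.0005
grip_force: 0.0
```

```bash
cat > orbit.py <<'E'
import numpy as np,sys,json
# args: start finger angle, end angle, step ; start pos known at start angle; z falls 24mm/360deg
a0,a1,st,lag0=map(float,sys.argv[1:5])
c=lambda a:43*np.array([np.cos(np.radians(a)),np.sin(np.radians(a))])
n=int(np.ceil((a0-a1)/st))
for a in np.linspace(a0,a1,n+1)[1:]:
    d=(c(a)-c(a0))/10; z=-min(0,0)-max(0,lag0-a)/360*2.4
    print(json.dumps({"offset":[round(d[0],1),round(d[1],1),round(z,2)],"rot":[0,0,0]}),end=', ')
print()
E
python3 -c "
from look import *
o=get_obs();print(o['time'],r(o['position']),r(o['ft_force'],1))"; python3 orbit.py 112.6 -117.4 12 90
```

```text
20.2 [0.5119, -0.2318, 0.227] [0.5, -0.6, 0.3]
{"offset": [0.8, 0.2, 0.0], "rot": [0, 0, 0]}, {"offset": [1.7, 0.3, -0.0], "rot": [0, 0, 0]}, {"offset": [2.5, 0.2, -0.08], "rot": [0, 0, 0]}, {"offset": [3.4, -0.0, -0.16], "rot": [0, 0, 0]}, {"offset": [4.1, -0.4, -0.23], "rot": [0, 0, 0]}, {"offset": [4.8, -1.0, -0.31], "rot": [0, 0, 0]}, {"offset": [5.3, -1.7, -0.39], "rot": [0, 0, 0]}, {"offset": [5.7, -2.5, -0.46], "rot": [0, 0, 0]}, {"offset": [5.9, -3.3, -0.54], "rot": [0, 0, 0]}, {"offset": [5.9, -4.1, -0.62], "rot": [0, 0, 0]}, {"offset": [5.8, -5.0, -0.69], "rot": [0, 0, 0]}, {"offset": [5.5, -5.8, -0.77], "rot": [0, 0, 0]}, {"offset": [5.1, -6.6, -0.85], "rot": [0, 0, 0]}, {"offset": [4.5, -7.2, -0.92], "rot": [0, 0, 0]}, {"offset": [3.8, -7.7, -1.0], "rot": [0, 0, 0]}, {"offset": [3.0, -8.0, -1.08], "rot": [0, 0, 0]}, {"offset": [2.2, -8.2, -1.15], "rot": [0, 0, 0]}, {"offset": [1.3, -8.3, -1.23], "rot": [0, 0, 0]}, {"offset": [0.5, -8.1, -1.31], "rot": [0, 0, 0]}, {"offset": [-0.3, -7.8, -1.38], "rot": [0, 0, 0]},
```

Call:
apply_moves(
  series=[
    {"offset": [0.8,0.2,0.0],"rot": [0,0,0]},
    {"offset": [1.7,0.3,0],"rot": [0,0,0]},
    {"offset": [2.5,0.2,-0.08],"rot": [0,0,0]},
    {"offset": [3.4,0,-0.16],"rot": [0,0,0]},
    {"offset": [4.1,-0.4,-0.23],"rot": [0,0,0]},
    {"offset": [4.8,-1.0,-0.31],"rot": [0,0,0]},
    {"offset": [5.3,-1.7,-0.39],"rot": [0,0,0]},
    {"offset": [5.7,-2.5,-0.46],"rot": [0,0,0]},
    {"offset": [5.9,-3.3,-0.54],"rot": [0,0,0]},
    {"offset": [5.9,-4.1,-0.62],"rot": [0,0,0]},
    {"offset": [5.8,-5.0,-0.69],"rot": [0,0,0]},
    {"offset": [5.5,-5.8,-0.77],"rot": [0,0,0]},
    {"offset": [5.1,-6.6,-0.85],"rot": [0,0,0]},
    {"offset": [4.5,-7.2,-0.92],"rot": [0,0,0]},
    {"offset": [3.8,-7.7,-1.0],"rot": [0,0,0]},
    {"offset": [3.0,-8.0,-1.08],"rot": [0,0,0]},
    {"offset": [2.2,-8.2,-1.15],"rot": [0,0,0]},
    {"offset": [1.3,-8.3,-1.23],"rot": [0,0,0]},
    {"offset": [0.5,-8.1,-1.31],"rot": [0,0,0]},
    {"offset": [-0.3,-7.8,-1.38],"rot": [0,0,0]},
  ],
)

```text
time: 22.2
position: [0.5135, -0.3113, 0.2139]
tool_rot: [0.664, 0.747, 0.002, 0.006]
ft_force: [8.4, -1.5, -2.3]
grip_width: -0.0
grip_force: 3.3
```

```bash
python3 - <<'E'
from look import *
o=get_obs();p=o['position'];d=p[:2]-[.528,-.2715];print(o['time'],r(p),r(o['ft_force'],1),np.hypot(*d),np.degrees(np.arctan2(d[1],d[0])))
for cam in ['top','side']:
    vision.camera(cam)
    for q in ['handle_hub','handle_arm','coaster']: print(cam,q,[(round(e['conf'],2),r(e['centre'],3)) for e in nets.spot_point(cam,q)[:3]])
E
python3 orbit.py -117.4 -240 12 -100
```

```text
22.2 [0.5135, -0.3113, 0.2139] [8.4, -1.5, -2.3] 0.042322506293634814 -110.05283762954305
top handle_hub []
top handle_arm [(0.86, [0.472, -0.314, 0.207])]
top coaster [(0.48, [0.528, -0.275, 0.026])]
side handle_hub [(0.96, [0.527, -0.27, 0.206])]
side handle_arm [(0.65, [0.472, -0.318, 0.203])]
side coaster [(0.71, [0.53, -0.271, 0.025])]
{"offset": [-0.7, 0.5, -0.19], "rot": [0, 0, 0]}, {"offset": [-1.3, 1.0, -0.26], "rot": [0, 0, 0]}, {"offset": [-1.8, 1.7, -0.34], "rot": [0, 0, 0]}, {"offset": [-2.1, 2.5, -0.41], "rot": [0, 0, 0]}, {"offset": [-2.3, 3.3, -0.49], "rot": [0, 0, 0]}, {"offset": [-2.3, 4.1, -0.56], "rot": [0, 0, 0]}, {"offset": [-2.2, 5.0, -0.64], "rot": [0, 0, 0]}, {"offset": [-1.9, 5.7, -0.71], "rot": [0, 0, 0]}, {"offset": [-1.4, 6.4, -0.78], "rot": [0, 0, 0]}, {"offset": [-0.9, 7.1, -0.86], "rot": [0, 0, 0]}, {"offset": [-0.2, 7.5, -0.93], "rot": [0, 0, 0]},
```

Turned about 194° so far, and the lag of the arm behind the fingers is about 31°. Next I'll continue to about 360°, just short of contact.

```bash
python3 orbit.py -117.4 -278 10.8 -117.4
```

```text
{"offset": [-0.7, 0.4, -0.07], "rot": [0, 0, 0]}, {"offset": [-1.3, 1.0, -0.14], "rot": [0, 0, 0]}, {"offset": [-1.7, 1.6, -0.21], "rot": [0, 0, 0]}, {"offset": [-2.1, 2.4, -0.29], "rot": [0, 0, 0]}, {"offset": [-2.3, 3.1, -0.36], "rot": [0, 0, 0]}, {"offset": [-2.3, 3.9, -0.43], "rot": [0, 0, 0]}, {"offset": [-2.2, 4.7, -0.5], "rot": [0, 0, 0]}, {"offset": [-2.0, 5.5, -0.57], "rot": [0, 0, 0]}, {"offset": [-1.6, 6.2, -0.64], "rot": [0, 0, 0]}, {"offset": [-1.1, 6.8, -0.71], "rot": [0, 0, 0]}, {"offset": [-0.5, 7.3, -0.79], "rot": [0, 0, 0]}, {"offset": [0.2, 7.7, -0.86], "rot": [0, 0, 0]}, {"offset": [1.0, 8.0, -0.93], "rot": [0, 0, 0]}, {"offset": [1.8, 8.1, -1.0], "rot": [0, 0, 0]}, {"offset": [2.6, 8.1, -1.07], "rot": [0, 0, 0]},
```

Call:
apply_moves(
  series=[
    {"offset": [-0.7,0.4,-0.07],"rot": [0,0,0]},
    {"offset": [-1.3,1.0,-0.14],"rot": [0,0,0]},
    {"offset": [-1.7,1.6,-0.21],"rot": [0,0,0]},
    {"offset": [-2.1,2.4,-0.29],"rot": [0,0,0]},
    {"offset": [-2.3,3.1,-0.36],"rot": [0,0,0]},
    {"offset": [-2.3,3.9,-0.43],"rot": [0,0,0]},
    {"offset": [-2.2,4.7,-0.5],"rot": [0,0,0]},
    {"offset": [-2.0,5.5,-0.57],"rot": [0,0,0]},
    {"offset": [-1.6,6.2,-0.64],"rot": [0,0,0]},
    {"offset": [-1.1,6.8,-0.71],"rot": [0,0,0]},
    {"offset": [-0.5,7.3,-0.79],"rot": [0,0,0]},
    {"offset": [0.2,7.7,-0.86],"rot": [0,0,0]},
    {"offset": [1.0,8.0,-0.93],"rot": [0,0,0]},
    {"offset": [1.8,8.1,-1.0],"rot": [0,0,0]},
    {"offset": [2.6,8.1,-1.07],"rot": [0,0,0]},
    {"offset": [2.6,8.1,-1.07],"rot": [0,0,0]},
  ],
)

```text
time: 24.2
position: [0.5322, -0.2276, 0.2007]
tool_rot: [0.664, 0.748, -0.002, -0.004]
ft_force: [-5.3, 0.0, -0.5]
grip_width: 0.0005
grip_force: 1.9
```

Run:
```python
from look import *
o=get_obs();p=o['position'];d=p[:2]-[.528,-.2715];print(o['time'],r(p),r(o['ft_force'],1),np.hypot(*d),np.degrees(np.arctan2(d[1],d[0])))
for cam in ['top','side']:
    shot(cam,cam+'6')
    for q in ['handle_hub','handle_arm','pad_face']: print(cam,q,[(round(e['conf'],2),r(e['centre'],3)) for e in nets.spot_point(cam,q)[:3]])
```

```text
24.2 [0.5322, -0.2276, 0.2007] [-5.3, 0.0, -0.5] 0.044089265235992665 84.50939544796705
top handle_hub []
top handle_arm []
top pad_face []
side handle_hub [(0.67, [0.527, -0.27, 0.192])]
side handle_arm [(0.86, [0.565, -0.212, 0.191])]
side pad_face [(0.61, [0.528, -0.27, 0.045])]
```

```bash
python3 orbit.py 82 -12 9.4 82
```

```text
{"offset": [0.7, -0.2, -0.06], "rot": [0, 0, 0]}, {"offset": [1.3, -0.4, -0.13], "rot": [0, 0, 0]}, {"offset": [1.9, -0.8, -0.19], "rot": [0, 0, 0]}, {"offset": [2.5, -1.2, -0.25], "rot": [0, 0, 0]}, {"offset": [2.9, -1.8, -0.31], "rot": [0, 0, 0]}, {"offset": [3.3, -2.4, -0.38], "rot": [0, 0, 0]}, {"offset": [3.5, -3.1, -0.44], "rot": [0, 0, 0]}, {"offset": [3.7, -3.7, -0.5], "rot": [0, 0, 0]}, {"offset": [3.7, -4.5, -0.56], "rot": [0, 0, 0]}, {"offset": [3.6, -5.2, -0.63], "rot": [0, 0, 0]},
```

Call:
apply_moves(
  series=[
    {"offset": [0.7,-0.2,-0.06],"rot": [0,0,0]},
    {"offset": [1.3,-0.4,-0.13],"rot": [0,0,0]},
    {"offset": [1.9,-0.8,-0.19],"rot": [0,0,0]},
    {"offset": [2.5,-1.2,-0.25],"rot": [0,0,0]},
    {"offset": [2.9,-1.8,-0.31],"rot": [0,0,0]},
    {"offset": [3.3,-2.4,-0.38],"rot": [0,0,0]},
    {"offset": [3.5,-3.1,-0.44],"rot": [0,0,0]},
    {"offset": [3.5,-3.1,-0.44],"rot": [0,0,0]},
  ],
)

```text
time: 25.4
position: [0.5674, -0.2562, 0.1963]
tool_rot: [0.664, 0.747, 0.001, -0.005]
ft_force: [-3.0, 5.3, -0.6]
grip_width: 0.0003
grip_force: 2.7
```

Call:
apply_moves(
  series=[
    {"offset": [0.2,-0.6,-0.06],"rot": [0,0,0]},
    {"offset": [0.2,-1.4,-0.12],"rot": [0,0,0]},
    {"offset": [0.1,-2.1,-0.19],"rot": [0,0,0]},
    {"offset": [0.1,-2.1,-0.19],"rot": [0,0,0]},
  ],
)

```text
time: 25.8
position: [0.5699, -0.2765, 0.1945]
tool_rot: [0.665, 0.747, 0.003, -0.004]
ft_force: [0.5, 7.2, -2.0]
grip_width: 0.0003
grip_force: 2.9
```

Run:
```python
from look import *
o=get_obs();p=o['position'];d=p[:2]-[.528,-.2715];print(o['time'],r(p),r(o['ft_force'],1),np.hypot(*d),np.degrees(np.arctan2(d[1],d[0])))
for cam in ['top','side','top','side']:
    shot(cam,cam+'7')
    for q in ['handle_hub','handle_arm','pad_face']: print(cam,q,[(round(e['conf'],2),r(e['centre'],3),r(np.degrees(np.arctan2(e['centre'][1]+.2715,e['centre'][0]-.528)),1)) for e in nets.spot_point(cam,q)[:2]])
```

```text
25.8 [0.5699, -0.2765, 0.1945] [0.5, 7.2, -2.0] 0.04217471239099625 -6.851058967372669
top handle_hub [(0.71, [0.557, 0.222, -0.0], 86.6), (0.48, [0.527, -0.27, 0.188], 140.2)]
top handle_arm []
top pad_face [(0.48, [0.53, -0.272, 0.038], -12.8)]
side handle_hub [(0.98, [0.529, -0.272, 0.183], -26.6)]
side handle_arm [(0.75, [0.585, -0.31, 0.183], -33.7)]
side pad_face [(0.47, [0.528, -0.271, 0.042], 63.4), (0.46, [0.768, 0.189, -0.001], 62.5)]
top handle_hub [(0.7, [0.525, -0.271, 0.189], 164.1)]
top handle_arm []
top pad_face [(0.63, [0.532, -0.272, 0.043], 0.0)]
side handle_hub [(0.77, [0.529, -0.271, 0.187], 30.3), (0.38, [0.529, -0.305, 0.022], -87.6)]
side handle_arm [(0.82, [0.585, -0.311, 0.185], -34.6)]
side pad_face [(0.57, [0.527, -0.272, 0.041], -167.5)]
```

```bash
python3 orbit.py -12 -36 6 -12
```

```text
{"offset": [-0.1, -0.4, -0.04], "rot": [0, 0, 0]}, {"offset": [-0.3, -0.9, -0.08], "rot": [0, 0, 0]}, {"offset": [-0.5, -1.3, -0.12], "rot": [0, 0, 0]}, {"offset": [-0.7, -1.6, -0.16], "rot": [0, 0, 0]},
```

Call:
apply_moves(
  series=[
    {"offset": [-0.1,-0.4,-0.04],"rot": [0,0,0]},
    {"offset": [-0.3,-0.9,-0.08],"rot": [0,0,0]},
    {"offset": [-0.5,-1.3,-0.12],"rot": [0,0,0]},
    {"offset": [-0.7,-1.6,-0.16],"rot": [0,0,0]},
    {"offset": [-0.7,-1.6,-0.16],"rot": [0,0,0]},
    {"offset": [-0.7,-1.6,-0.16],"rot": [0,0,0]},
  ],
)

```text
time: 27.2
position: [0.5648, -0.2928, 0.1937]
tool_rot: [0.664, 0.747, 0.003, -0.001]
ft_force: [2.2, 6.1, -1.7]
grip_width: 0.0004
grip_force: 3.2
```

Run:
```python
from look import *
o=get_obs();p=o['position'];d=p[:2]-[.528,-.2715];print(o['time'],r(p),r(o['ft_force'],1),np.hypot(*d),np.degrees(np.arctan2(d[1],d[0])))
for cam in ['top','side','side']:
    shot(cam,cam+'8')
    for q in ['handle_hub','handle_arm','pad_face']: print(cam,q,[(round(e['conf'],2),r(e['centre'],3),r(np.degrees(np.arctan2(e['centre'][1]+.2715,e['centre'][0]-.528)),1)) for e in nets.spot_point(cam,q)[:2]])
```

```text
27.2 [0.5648, -0.2928, 0.1937] [2.2, 6.1, -1.7] 0.042542286994770445 -29.98875287924512
top handle_hub [(0.72, [0.527, -0.269, 0.186], 105.1)]
top handle_arm []
top pad_face [(0.58, [0.532, -0.27, 0.043], 16.1), (0.35, [0.53, -0.272, 0.025], -2.9)]
side handle_hub [(0.94, [0.526, -0.269, 0.183], 129.6), (0.26, [0.567, -0.333, 0.186], -57.4)]
side handle_arm [(0.72, [0.565, -0.329, 0.185], -57.3), (0.66, [0.527, -0.27, 0.025], 124.7)]
side pad_face [(0.63, [0.527, -0.271, 0.04], 146.3)]
side handle_hub [(0.64, [0.53, -0.271, 0.186], 21.3)]
side handle_arm [(0.71, [0.566, -0.33, 0.185], -56.8), (0.28, [0.559, 0.235, 0.093], 86.5)]
side pad_face [(0.76, [0.53, -0.272, 0.044], -10.0)]
```

The turn is now about 470°, as intended. Next I'll back the fingers off, lift, and check the hub height by touch.

Call:
apply_moves(
  series=[
    {"offset": [0.5,0.8,0],"rot": [0,0,0]},
    {"offset": [0.8,1.8,0],"rot": [0,0,0]},
    {"offset": [0.8,1.8,3],"rot": [0,0,0]},
    {"offset": [0.8,1.8,6],"rot": [0,0,0]},
    {"offset": [-1.5,2.2,6],"rot": [0,0,0]},
    {"offset": [-3.5,2.4,6],"rot": [0,0,0]},
    {"offset": [-3.5,2.4,6],"rot": [0,0,0]},
    {"offset": [-3.5,2.4,4],"rot": [0,0,0]},
    {"offset": [-3.5,2.4,3.5],"rot": [0,0,0]},
    {"offset": [-3.5,2.4,3.5],"rot": [0,0,0]},
    {"offset": [-3.5,2.4,3.5],"rot": [0,0,0]},
  ],
)

```text
time: 28.9
position: [0.5292, -0.2726, 0.2293]
tool_rot: [0.664, 0.748, 0.0, 0.0]
ft_force: [-0.1, -0.9, 0.7]
grip_width: 0.0006
grip_force: 0.0
```

Call:
apply_moves(
  series=[
    {"offset": [0,0,-0.2],"rot": [0,0,0]},
    {"offset": [0,0,-0.3],"rot": [0,0,0]},
    {"offset": [0,0,-0.3],"rot": [0,0,0]},
  ],
)

```text
time: 29.2
position: [0.5286, -0.2725, 0.2263]
tool_rot: [0.664, 0.748, 0.0, 0.0]
ft_force: [-0.2, -1.1, 0.2]
grip_width: 0.0004
grip_force: 0.0
```

Call:
apply_moves(
  series=[
    {"offset": [0,0,-0.2],"rot": [0,0,0]},
    {"offset": [0,0,-0.4],"rot": [0,0,0]},
    {"offset": [0,0,-0.4],"rot": [0,0,0]},
  ],
)

```text
time: 29.5
position: [0.5286, -0.2725, 0.2233]
tool_rot: [0.664, 0.748, 0.0, 0.0]
ft_force: [-1.3, 0.8, 5.5]
grip_width: 0.0004
grip_force: 2.7
```

The hub is at 0.1863, so the pad is compressed about 5.7 mm, which is a quarter turn past contact. Next I'll retract clear and take a last look.

Call:
apply_moves(
  series=[
    {"offset": [0,0,4],"rot": [0,0,0]},
    {"offset": [0,0,9],"rot": [0,0,0]},
    {"offset": [-3,5,12],"rot": [0,0,0]},
    {"offset": [-6,10,12],"rot": [0,0,0]},
    {"offset": [-9,15,12],"rot": [0,0,0]},
    {"offset": [-9,20,12],"rot": [0,0,0]},
    {"offset": [-9,20,12],"rot": [0,0,0]},
    {"offset": [-9,20,12],"rot": [0,0,0]},
  ],
)

```text
time: 30.3
position: [0.4366, -0.0691, 0.3424]
tool_rot: [0.663, 0.749, 0.0, -0.001]
ft_force: [0.1, -0.1, 0.4]
grip_width: 0.0007
grip_force: 0.0
```

Run:
```python
from look import *
shot('side','side9')
for q in ['handle_hub','coaster','pad_face','mug','jar','round_tin']: print(q,[(round(e['conf'],2),r(e['centre'],3)) for e in nets.spot_point('side',q)[:2]])
cv2.imwrite('pics/fin.png',cv2.resize(cv2.imread('pics/side9.png')[80:360,200:480],(600,600),interpolation=3))
```

```text
handle_hub [(0.96, [0.528, -0.275, 0.185])]
coaster [(0.83, [0.527, -0.271, 0.022])]
pad_face [(0.69, [0.529, -0.274, 0.003])]
mug [(0.85, [0.731, 0.04, -0.002])]
jar [(0.71, [0.769, 0.185, -0.001])]
round_tin [(0.51, [0.558, 0.237, 0.093])]
```

View pics/fin.png

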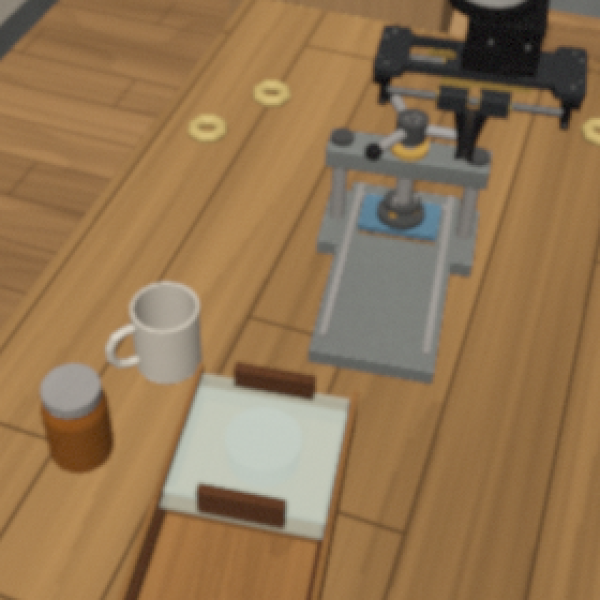

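The last view shows the coaster clamped square under the pad at about (400,213) in the crop. The mug, jar and tin look undisturbed, and the gripper is clear.

```bash
python3 -c "
from rig import *
print(hand_in())"
```

```text
the job is handed in; nothing more can be done
None
```

The job is handed in at about 30 s of the 72 s allowed: panel open, coaster home against the stop, and pad clamped about a quarter turn past contact (5.7 mm, from touching the hub top; limit 10 mm), with the tin, mug and jar left where they were.

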